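# Mark a weld test coupon on the bench marking press

### The arm

A 6-joint arm with a two-finger parallel gripper is mounted at the origin on a cart in front of the work surface, level with it; the furniture and walls round the work are solid. World frame = base frame: x ahead of the robot, y to its left, z up, the work surface at z = 0. Lengths are in m, angles in degrees, forces in N, time in s.
With the tool pointing down it reaches from about 0.25 to 0.725 m from the base axis. Payload 9.7 kg.
Tool frame: the origin (TCP) lies between the finger pads; the fingertips stand bot.tcp_to_tips ahead of it and the grasp point (between the pads) lies 11 mm behind it (bot.tcp_to_tips is the distance from the TCP to the fingertips, in m); z points along the fingers, y is the line along which they close (so a half turn about z gives the same grasp; the last joint's range is limited). The gripper opens to 85 mm and grips with 20 to 120 N. Pads are 22 mm wide; open, the fingers measure 114 mm over their backs; the gripper's body (76 mm by 85 mm) begins 54 mm behind the grasp point. The pads swing forward as they close: fully open they stand 13 mm farther back than shut.
Start: joints at [-67.093, 4.979, 10.078, 95.1, 0, 90], TCP at [0.214, -0.507, 0.239] pointing down, gripper open.
Joint ranges: [-179.16, 179.16], [-48.56, 103.87], [-65.8, 70.77], [-126.05, 130.52], [-82.76, 87.17], [-180, 180]. Speed limits (degrees/s): [127.2, 127.2, 147.25, 180, 180, 180].

### API

Orientations are given as [roll, pitch, yaw] about the fixed x, y, z axes, in that order (R = Rz(yaw) Ry(pitch) Rx(roll)).
In Python, from workcell import bot gives the robot as it stands. The module is installed in compiled form; this text tells all that it offers.
- The arm moves only by the tool carry_out, never from a script. Its arguments are lists of equal length, an entry for each row: "linear": the shift along the world's x, y, z normalised to -1 to 1, where 1 is 2 cm, a list of three; "rotation": the turn, a rotation vector about the world's x, y, z normalised to -1 to 1, where 1 is 8 degrees, a list of three; "grip": the closure, from -1 (fully open) to 1 (shut). In form: {"linear": [[tx, ty, tz], ...], "rotation": [[rx, ry, rz], ...], "grip": [grip, ...]}. A call has 1 to 12 rows; each row shifts and turns the commanded pose from where the row before left it; what a row does not reach is not made up. A row lasts 1/10 s, in which the tool goes at most 50 mm and 8.59 degrees, less where a joint would pass 70% of its speed; a pose out of reach is approached as far as the arm can. A call with a number of a shift or a turn outside -1 to 1 is refused whole. A call with a gripper value outside its range is refused whole. The fingers move at their own pace and stop on an object; "grip_force" is the grip in N (left out, the last holds). Time passes only in rows, so rows that do not move let the fingers close. It gives the time, the measured TCP pose, the force, the opening and the grip force at its end, in the units of the state.
- bot.get_obs(): the state, without advancing time (a new reading comes with each control period).
- bot.camera(name): name is "side" or "top"; returns the picture (480x640x3 uint8, blue, green, red); there is no depth.
- bot.camera_model(name): a dict with "fx", "fy", "cx", "cy" (pixels), "camera_from_world" (4x4, takes a point from world to camera coordinates). Camera axes: x right, y up, looking along -z (the intrinsics and any distortion apply to the point x, -y, -z); pixel columns grow to the right and rows downward; lengths in m; the calibration is good to about 2 mm. A picture is of the moment at which its call begins. camera_model takes no time and is no camera call.
- bot.job_done(): hands the job in; it is judged then, once.
The state is a dict: "time": time; "q": joint angles; "qd": joint speeds; "joint_efforts": joint torques, N m; "ee_pos": TCP position; "tcp_rot": TCP orientation; "wrist_force": force on the tool from outside, world axes, zero at the start; "torque": the same for the moment, N m; "opening": finger opening in m; "grasp_force": force on a finger pad.
Only numpy, scipy, OpenCV 4.12 (cv2) and the standard library are available. Lean on these libraries where they do the work, as an engineer would, in place of code of your own. Each camera call takes 0.05 s, during which the arm holds its last target. There are 200 camera calls.

### The job

A weld test coupon lies ready in the sliding nest of the bench marking press. Press the nest's open cover down until it snaps shut and stays down by itself, then push the slide by its front handle fully home under the punch, and then press the sprung lever down against its bottom stop for a moment, so that the punch marks the coupon, and ease it back up with your hand on it: it must not fly up by itself. Leave the press with the cover shut, the slide home, the lever up and the coupon lying in its nest, and leave the loose things round the press where they are.

Things in the scene. Friction and masses are not known exactly. Their poses are not given: they have to be found in the camera images.
- marking_press: grey cast bench marking press, base 295 x 150 mm, 256 mm high (ram top 307), bolted down. Origin: on the worktop under the vertical ram axis; +x to its rear (column), its front (-x) faces the robot, +y its left (lever side). All x, y, z here are in this frame. The head, 74 mm wide, overhangs at z 156 to 256 mm as far as x = -30 mm. The slide with nest and cover runs along x on the base.
- coupon: flat dark steel weld test coupon, 50 x 75 mm, 10 mm thick with a low weld bead on top, lying loose in the nest. Origin: centre of its underside; its x axis is the 50 mm side.
- nest_cover (a joint): hinge of the nest cover, a dark steel plate 84 mm wide (y), 87 long, 6 thick with a window, hinged along its rear edge: 0 = shut, level, 14 to 20 mm over the nest floor; 0.80 = open, front edge up; starts 0.6 to 0.8. A light spring lifts it (2 N at the front). Two side plungers in blocks at its front corners snap over it below 0.08 rad and hold it; passing them takes about 9 N at the front.
- cover_lip (a point): place to press on the cover: middle of the solid 25 mm wide front strip, on its upper face, 75 mm from the hinge line and 12 mm from the front edge; moves with the cover. With the cover shut it lies at z = 60 mm, and the two plunger blocks beside it, 91 mm apart, rise to z = 74 mm.
- cover_hinge (a point): middle of the cover's hinge line (parallel to the press's y); travels with the slide; z = 57 mm.
- nest_slide (a joint): travel of the slide towards +x, m: 0 = pulled out to the front (start), 0.105 = fully home against its stop, with the coupon under the punch. Moves with 3 to 5 N and stays where it is left.
- slide_handle (a point): middle of the slide's black push handle: a level round bar along y, 18 mm thick and 84 mm long, centre at z = 53 mm, carried on two rods at y = +-30 mm, 62 mm in front of the slide plate. Its underside is 44 mm above the worktop. Push on its front (-x) side.
- nest_floor (a point): centre of the nest floor on the slide's upper face, z = 40 mm; x and y axes as the press's. The coupon's origin rests here, with 1.5 mm of play all round.
- press_lever (a joint): hinge of the press lever: 0 = up against its top stop (held there by its spring), 1.05 = down at its bottom stop; grows as it is pressed down. Each radian moves the ram down 20 mm. The spring asks for about 4 N at the grip at the top and 11 N at the bottom; let go, it flies up at over 10 rad/s.
- lever_grip (a point): centre of the lever's black grip, a level round bar along y, 26 mm thick and 90 mm long, at the free end of the lever and to the left of it, at y = 155 to 245 mm. It swings on a circle of 180 mm radius about point lever_pivot in the press's x-z plane: at joint value q it lies 180*cos(0.50 - q) mm in front of (-x) and 180*sin(0.50 - q) mm above the pivot.
- lever_pivot (a point): point on the lever's hinge line (parallel to the press's y) level with the middle of the grip in y; x = 30, y = 200, z = 200 mm.
- marking_punch: 16 mm round steel punch under the ram, sprung in the ram; at the lever's bottom stop it bears on the coupon with about 4 N. Origin: its lower end, z = 65 mm with the lever up.
- weld_magnet: flat red and grey welding magnet, 70 x 108 x 16 mm, a bystander; origin at the centre of its underside.
- nut_tin: round grey tin of nuts, 68 mm across and 43 mm high, a bystander; origin at the centre of its underside.
- spare_coupon: square dark steel coupon, 50 x 50 x 13 mm, on the worktop, a bystander; origin at the centre of its underside.

How it is judged:
By the outcome, as a careful person would: the job done as asked, in the order asked, and still so for the second after the job is handed in, with the robot touching nothing.
It also fails if it takes over 64 s, if anything falls off the work surface, if the arm or the gripper's body presses on something with over 40 N, if the wrist force passes 120 N, or if a joint passes its speed limit or range.

## Working session

There is one attempt and no reset: what is moved stays moved. The work goes in short steps, Python scripts to look and compute and a tool call to move; the robot and the scene stay as the last step left them, time stands still between calls to the robot, and variables do not carry over. Pictures are saved under pics/ and viewed, at most 12 in all, crops included, and the job is handed in when it is done.

Besides the shell and the picture viewer there is one more tool, called after "Call:" by a JSON object that holds its "api" and its "payload". carry_out: Moves the arm, as the interface text tells. Its arguments: {"type":"object","properties":{"linear":{"type":"array","items":{"type":"array","items":{"type":"number"}}},"rotation":{"type":"array","items":{"type":"array","items":{"type":"number"}}},"grip":{"type":"array","items":{"type":"number"}},"grip_force":{"type":"number"}},"required":["linear","rotation","grip"]}

```bash
mkdir -p pics
python3 - <<'E'
from workcell import bot
import cv2,numpy as np
for n in("top","side"):
    cv2.imwrite(f"pics/{n}0.png",bot.camera(n)); m=bot.camera_model(n)
    print(n,{k:(np.round(v,4).tolist() if k=="camera_from_world" else v) for k,v in m.items()})
print(bot.tcp_to_tips,bot.get_obs())
E
```

```text
top {'fx': 453.65528752389235, 'fy': 453.65528752389235, 'cx': 317.5860513575499, 'cy': 238.31851687922395, 'camera_from_world': [[-0.0257, -0.9997, -0.003, -0.1574], [0.9929, -0.0258, 0.1159, -0.6597], [-0.116, 0.0, 0.9933, -1.0545], [0.0, 0.0, 0.0, 1.0]]}
side {'fx': 441.45322765066544, 'fy': 441.45322765066544, 'cx': 320.63409123779104, 'cy': 245.5286619878119, 'camera_from_world': [[-0.9388, -0.3439, 0.0192, 0.5307], [0.1771, -0.434, 0.8833, -0.3472], [-0.2955, 0.8327, 0.4683, -0.6081], [0.0, 0.0, 0.0, 1.0]]}
0.008 {'time': 0.1, 'q': array([-6.70918522e+01,  5.00665625e+00,  1.00390226e+01,  9.51012119e+01,
        2.83830999e-04,  9.00017741e+01]), 'qd': array([-0.06184893, -0.055005  ,  0.12601279,  0.08478019,  0.03591042,
       -0.03679853]), 'joint_efforts': array([-2.05303108e-04, -5.21560764e+01,  4.65653908e+01,  1.59059587e-02,
       -2.91643983e-05,  2.79425660e-05]), 'ee_pos': array([ 0.21400977, -0.50642762,  0.23866663]), 'tcp_rot': array([-1.79931154e+02, -2.81699108e-04,  2.29063734e+01]), 'wrist_force': array([-0.5263903 , -0.05130062,  0.2536836 ]), 'torque': array([-0.04154954,  0.00958521, -0.03115769]), 'grasp_force': 0.0, 'opening': 0.08503978650507109}
```

View pics/top0.png

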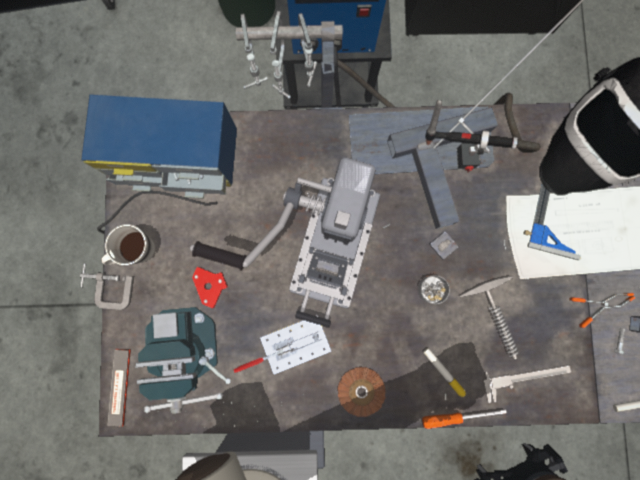

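View pics/side0.png

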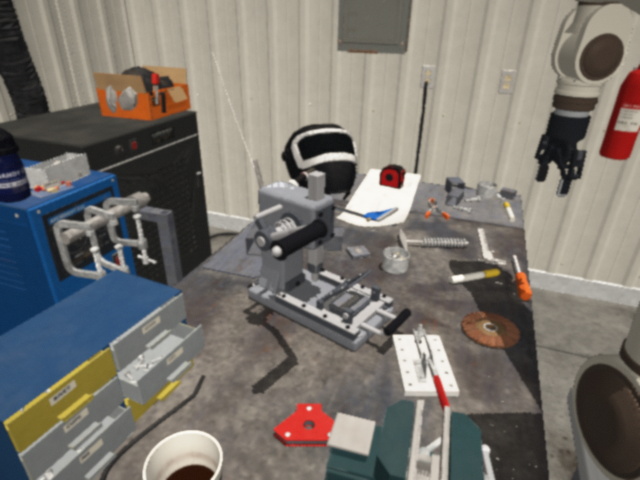

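The top view shows the handle near (313,319), the lever grip from (195,248) to (242,263), the ram top near (342,218) and the press yawed slightly clockwise. The side view shows the grip near (300,238), the handle near (398,321) and the cover open. Next I measure these.

```bash
cat > h.py <<'E'
import numpy as np,cv2
from workcell import bot
def ray(n,u,v):
    m=bot.camera_model(n);T=np.array(m["camera_from_world"]);R=T[:3,:3]
    d=R.T@np.array([(u-m["cx"])/m["fx"],-(v-m["cy"])/m["fy"],-1.]);return -R.T@T[:3,3],d
def onz(n,u,v,z):
    o,d=ray(n,u,v);return o+d*(z-o[2])/d[2]
def proj(n,p):
    m=bot.camera_model(n);T=np.array(m["camera_from_world"]);c=T[:3,:3]@np.array(p)+T[:3,3]
    return m["cx"]-m["fx"]*c[0]/c[2],m["cy"]+m["fy"]*c[1]/c[2]
def tri(a,b):
    (o1,d1),(o2,d2)=a,b
    s=np.linalg.lstsq(np.c_[d1,-d2],o2-o1,rcond=None)[0]
    p,q=o1+s[0]*d1,o2+s[1]*d2;return (p+q)/2,np.linalg.norm(p-q)
E
python3 - <<'E'
from h import *
roi={"top":{"handle":(285,300,345,335),"grip":(185,235,250,275)},"side":{"handle":(375,300,415,340),"grip":(262,212,335,262)}}
C={}
for n in roi:
    im=cv2.imread(f"pics/{n}0.png")
    for k,(a,b,c,d) in roi[n].items():
        m=(im[b:d,a:c].max(2)<48).astype(np.uint8)
        _,L,S,_=cv2.connectedComponentsWithStats(m);i=1+S[1:,4].argmax()
        ct=np.argwhere(L==i)[:,::-1]+[a,b]
        r=cv2.minAreaRect(ct.astype(np.float32));print(n,k,S[i,4],np.round(cv2.boxPoints(r),1).tolist(),np.round(r[0],1))
        C[n,k]=r
for k in("handle","grip"):
    print(k,tri(ray("top",*C["top",k][0]),ray("side",*C["side",k][0])),onz("top",*C["top",k][0],{"handle":.053,"grip":.286}[k]))
    b=cv2.boxPoints(C["top",k]);z={"handle":.053,"grip":.286}[k]
    P=np.array([onz("top",*p,z) for p in b]);e=[P[1]-P[0],P[2]-P[1]];e=max(e,key=np.linalg.norm)
    print(np.linalg.norm(e),np.degrees(np.arctan2(e[1],e[0])))
t=cv2.imread("pics/top0.png")[140:340,180:390];cv2.imwrite("pics/ct.png",cv2.resize(t,None,fx=2.85,fy=2.85,interpolation=2))
s=cv2.imread("pics/side0.png")[160:360,230:430];cv2.imwrite("pics/cs.png",cv2.resize(s,None,fx=3,fy=3,interpolation=2))
E
```

```text
Traceback (most recent call last):
ValueError: attempt to get argmax of an empty sequence
```

```bash
cat > m.py <<'E'
from h import *
roi={"top":{"handle":(285,300,345,335),"grip":(185,235,250,275)},"side":{"handle":(375,300,415,340),"grip":(262,212,335,262)}}
C={}
for n in roi:
    im=cv2.imread(f"pics/{n}0.png")
    for k,(a,b,c,d) in roi[n].items():
        g=im[b:d,a:c].max(2);th=int(g.min())+22
        m=(g<th).astype(np.uint8)
        _,L,S,_=cv2.connectedComponentsWithStats(m);i=1+S[1:,4].argmax()
        ct=np.argwhere(L==i)[:,::-1]+[a,b]
        r=cv2.minAreaRect(ct.astype(np.float32));print(n,k,th,S[i,4],np.round(cv2.boxPoints(r),1).tolist(),np.round(r[0],1))
        C[n,k]=r
for k,z in(("handle",.053),("grip",.286)):
    print(k,tri(ray("top",*C["top",k][0]),ray("side",*C["side",k][0])),onz("top",*C["top",k][0],z))
    P=np.array([onz("top",*p,z) for p in cv2.boxPoints(C["top",k])]);e=max([P[1]-P[0],P[2]-P[1]],key=np.linalg.norm)
    print(np.linalg.norm(e),np.degrees(np.arctan2(e[1],e[0])))
E
python3 - <<'E'
from h import *
t=cv2.imread("pics/top0.png")[140:340,180:390];cv2.imwrite("pics/ct.png",cv2.resize(t,None,fx=2.85,fy=2.85,interpolation=2))
s=cv2.imread("pics/side0.png")[160:360,230:430];cv2.imwrite("pics/cs.png",cv2.resize(s,None,fx=3,fy=3,interpolation=2))
E
python3 m.py
```

```text
top handle 76 236 [[295.0, 317.0], [297.79998779296875, 308.6000061035156], [331.1000061035156, 319.70001220703125], [328.29998779296875, 328.1000061035156]] [313.1 318.4]
top grip 66 646 [[191.8000030517578, 254.6999969482422], [195.89999389648438, 241.10000610351562], [245.60000610351562, 255.89999389648438], [241.60000610351562, 269.5]] [218.7 255.3]
side handle 40 231 [[382.5, 330.3999938964844], [406.1000061035156, 308.0], [411.8999938964844, 314.1000061035156], [388.29998779296875, 336.5]] [397.2 322.2]
side grip 38 835 [[268.3999938964844, 244.10000610351562], [319.6000061035156, 215.39999389648438], [329.5, 232.89999389648438], [278.20001220703125, 261.70001220703125]] [298.9 238.5]
handle (array([ 0.46673628, -0.15900606,  0.05345405]), np.float64(0.00043262640594719646)) [ 0.46649616 -0.15903494  0.053     ]
0.08171057679631465 -109.67896981456138
grip (array([0.60043001, 0.00921228, 0.28852289]), np.float64(0.002004105237602578)) [0.59969057 0.00942162 0.286     ]
0.09701351631983156 -108.0130143933374
```

View pics/ct.png

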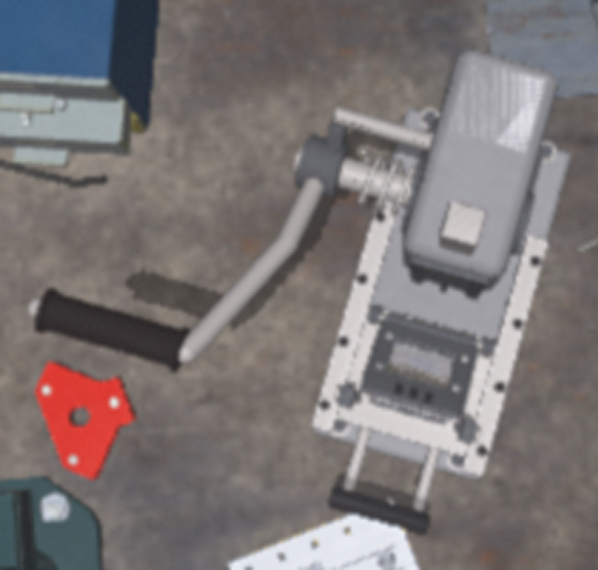

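View pics/cs.png

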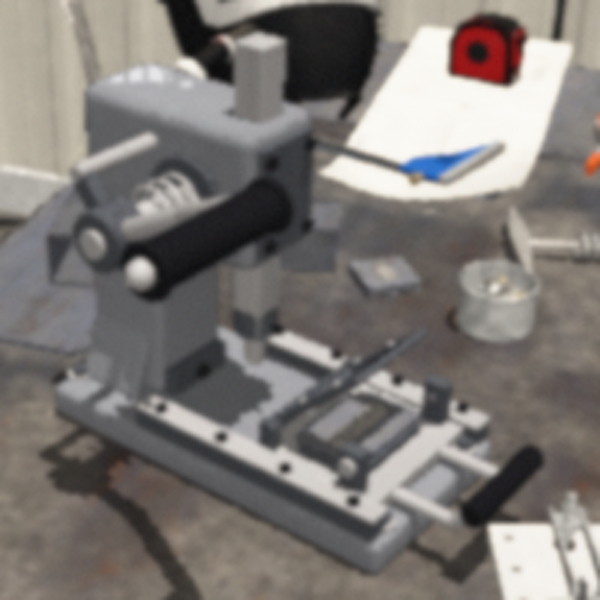

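The top crop shows the ram top at about (464,226), plunger blocks at (347,393) and (467,430), and hinge lugs at (378,313) and (487,346). The side crop shows the cover open, with its hinge at the rear and the head and lever clear above it.

```bash
cat >> h.py <<'E'
YAW=np.radians(-18);O=np.array([.6599,-.2204])
Rz=np.array([[np.cos(YAW),-np.sin(YAW)],[np.sin(YAW),np.cos(YAW)]])
def W(x,y): return O+Rz@[x,y]
def P(w): return Rz.T@(np.array(w)[:2]-O)
E
python3 - <<'E'
from h import *
f=lambda a,b:(180+a/2.85,140+b/2.85)
for k,p,z in[("ram",(464,226),.307),("bl",(347,393),.074),("br",(467,430),.074),("hl",(378,313),.057),("hr",(487,346),.057),("cornerL",(315,420),.04),("cornerR",(485,473),.04),("railRearR",(547,242),.04)]:
    w=onz("top",*f(*p),z);print(k,np.round(w,4),np.round(P(w),4))
s=lambda a,b:(230+a/3,160+b/3)
# cover front edge in side view (420,335) far corner: intersect with press plane y=-.042
o,d=ray("side",*s(422,334));n=np.append(Rz[:,1],0);t=(-.042-P(o)[1])/(d@n);w=o+t*d;print("coverfront",P(w),w)
for x in(-.203,-.06-.075):print(W(x,0))
E
```

```text
ram [ 0.6577 -0.2212  0.307 ] [-0.0018 -0.0014]
bl [ 0.5604 -0.1356  0.074 ] [-0.1209  0.0499]
br [ 0.5282 -0.2316  0.074 ] [-0.1218 -0.0514]
hl [ 0.6262 -0.162   0.057 ] [-0.0501  0.0451]
hr [ 0.5966 -0.2513  0.057 ] [-0.0507 -0.0489]
cornerL [ 0.5397 -0.1072  0.04  ] [-0.1493  0.0706]
cornerR [ 0.4924 -0.2473  0.04  ] [-0.151  -0.0773]
railRearR [ 0.6844 -0.3063  0.04  ] [ 0.0498 -0.0741]
coverfront [-0.11094949 -0.042     ] [ 0.54140205 -0.2260591   0.113675  ]
[ 0.46683553 -0.15766955]
[ 0.53150737 -0.17868271]
```

Call:
{"api": "carry_out", "payload": {"linear": [[0.9,0.8,0],[0.9,0.8,0],[0.9,0.8,0],[0.9,0.8,0],[0.9,0.8,0],[0.9,0.8,0],[0.9,0.8,0],[0.9,0.8,0],[0.9,0.8,0],[0.9,0.8,0],[0.9,0.8,0],[0.9,0.8,0]], "rotation": [[0,0,-0.5],[0,0,-0.5],[0,0,-0.5],[0,0,-0.5],[0,0,-0.5],[0,0,-0.5],[0,0,-0.5],[0,0,-0.5],[0,0,-0.5],[0,0,-0.5],[0,0,-0.1],[0,0,0]], "grip": [1,1,1,1,1,1,1,1,1,1,1,1]}}

```text
time: 1.3
ee_pos: [0.4307, -0.3138, 0.2389]
tcp_rot: [-180.0, 0.0, -17.9]
wrist_force: [0.0, -0.1, 0.5]
opening: -0.0002
grasp_force: 0.0
```

Call:
{"api": "carry_out", "payload": {"linear": [[0.8,0.8,0],[0.8,0.8,0],[0.8,0.8,0],[0.8,0.8,0],[0.8,0.8,0],[0.8,0.8,0],[0.8,0.75,-0.6],[0.85,0.75,-0.7],[0,0,-0.9],[0,0,-0.8],[0,0,-0.7],[0,0,0]], "rotation": [[0,0,0],[0,0,0],[0,0,0],[0,0,0],[0,0,0],[0,0,0],[0,0,0],[0,0,0],[0,0,0],[0,0,0],[0,0,0],[0,0,0]], "grip": [1,1,1,1,1,1,1,1,1,1,1,1]}}

```text
time: 2.5
ee_pos: [0.5582, -0.1884, 0.1629]
tcp_rot: [-180.0, 0.2, -17.9]
wrist_force: [-1.0, -0.6, 0.5]
opening: 0.0001
grasp_force: 0.0
```

Run:
```python
from h import *
a=bot.camera("side")[160:360,230:430];b=bot.camera("top")[180:330,250:400]
cv2.imwrite("pics/c1.png",np.hstack([cv2.resize(a,(400,400),interpolation=2),cv2.resize(b,(400,400),interpolation=2)]))
print(P(bot.get_obs()["ee_pos"]))
```

```text
[-0.1058157  -0.00109569]
```

View pics/c1.png

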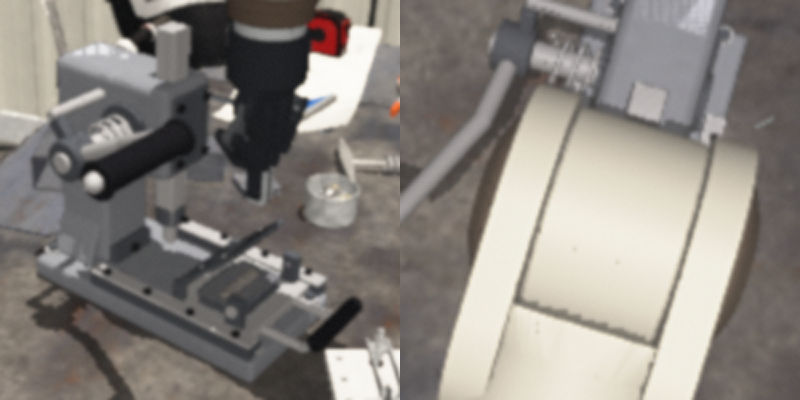

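The closed fingertips are above the cover's front edge, which is at (275,225) in the left crop. I press down along its arc.

Call:
{"api": "carry_out", "payload": {"linear": [[0,0,-0.5],[0,0,-0.5],[0,0,-0.5],[0,0,-0.5],[-0.1,0,-0.4],[-0.15,0.05,-0.4],[-0.15,0.05,-0.4],[-0.1,0.05,-0.4],[-0.1,0.05,-0.4],[-0.1,0,-0.3],[0,0,0]], "rotation": [[0,0,0],[0,0,0],[0,0,0],[0,0,0],[0,0,0],[0,0,0],[0,0,0],[0,0,0],[0,0,0],[0,0,0],[0,0,0]], "grip": [1,1,1,1,1,1,1,1,1,1,1]}}

```text
time: 3.7
ee_pos: [0.5452, -0.1844, 0.079]
tcp_rot: [-180.0, -0.0, -17.9]
wrist_force: [1.3, 0.7, 3.8]
opening: -0.0001
grasp_force: 1.4
```

Call:
{"api": "carry_out", "payload": {"linear": [[-0.1,0,-0.15],[0,0,-0.15],[0,0,-0.15],[0,0,0]], "rotation": [[0,0,0],[0,0,0],[0,0,0],[0,0,0]], "grip": [1,1,1,1]}}

```text
time: 4.1
ee_pos: [0.5426, -0.1846, 0.0696]
tcp_rot: [180.0, 0.1, -17.9]
wrist_force: [-0.2, 0.2, 0.3]
opening: -0.0003
grasp_force: 0.0
```

Call:
{"api": "carry_out", "payload": {"linear": [[0,0,-0.1],[0,0,-0.05],[0,0,0]], "rotation": [[0,0,0],[0,0,0],[0,0,0]], "grip": [1,1,1]}}

```text
time: 4.4
ee_pos: [0.5429, -0.1847, 0.0676]
tcp_rot: [180.0, 0.0, -17.9]
wrist_force: [-1.9, 0.8, 5.7]
opening: 0.0005
grasp_force: 2.6
```

Call:
{"api": "carry_out", "payload": {"linear": [[0,0,-0.1],[0,0,0],[0,0,0.7],[0,0,0.9],[-0.7,0.2,0.9],[-0.8,0.3,0],[-0.8,0.3,0],[-0.8,0.3,0],[-0.9,0.3,0],[-0.9,0.3,0],[-0.9,0.2,0],[0,0,0]], "rotation": [[0,0,0],[0,0,0],[0,0,0],[0,0,0],[0,0,0],[0,0,0],[-0.15,-0.45,0],[-0.15,-0.45,0],[-0.15,-0.45,0],[-0.15,-0.45,0],[0,0,0],[0,0,0]], "grip": [1,1,1,1,1,1,1,1,1,1,1,1]}}

```text
time: 5.6
ee_pos: [0.4254, -0.1462, 0.1159]
tcp_rot: [179.8, -15.2, -17.9]
wrist_force: [0.3, -0.1, 1.3]
opening: -0.0003
grasp_force: 0.0
```

Run:
```python
from h import *
a=bot.camera("side")[200:380,250:490];b=bot.camera("top")[200:380,210:450]
cv2.imwrite("pics/c2.png",np.vstack([cv2.resize(x,(400,300),interpolation=2) for x in(a,b)]))
o=bot.get_obs();print(P(o["ee_pos"]),o["ee_pos"],o["wrist_force"],o["tcp_rot"])
```

```text
[-0.24383428 -0.0018576 ] [ 0.42742578 -0.14681775  0.11612192] [ 0.79874895 -0.34025491  0.42382932] [179.8492659  -15.25765454 -17.88424455]
```

View pics/c2.png

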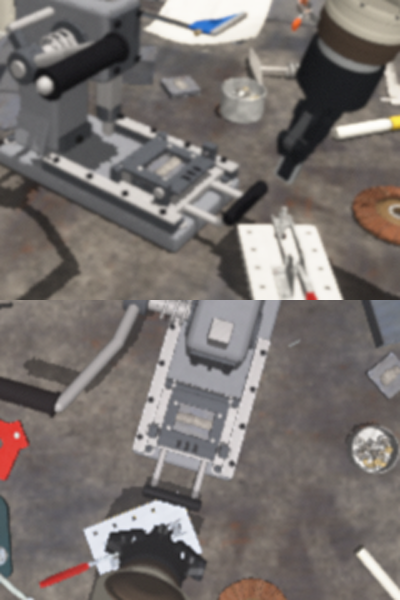

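The cover is shut (level, at about (170,170) in the upper crop). A low clamp stands on the white plate a little in front of the handle, at about (285,215), so I lower close to the handle.

Call:
{"api": "carry_out", "payload": {"linear": [[0.4,-0.1,0],[0,0,-0.6],[0,0,-0.7],[0,0,-0.7],[0,0,-0.7],[0,0,-0.5],[0,0,0]], "rotation": [[0,0,0],[0,0,0],[0,0,0],[0,0,0],[0,0,0],[0,0,0],[0,0,0]], "grip": [1,1,1,1,1,1,1]}}

```text
time: 6.4
ee_pos: [0.434, -0.1483, 0.0492]
tcp_rot: [179.9, -15.0, -17.9]
wrist_force: [-0.6, 0.5, 0.3]
opening: 0.0001
grasp_force: 0.0
```

Call:
{"api": "carry_out", "payload": {"linear": [[0.3,-0.1,0.1],[0.4,-0.13,0],[0.4,-0.13,0],[0.4,-0.13,0],[0.4,-0.13,0],[0.4,-0.13,0],[0.4,-0.13,0],[0.4,-0.13,0],[0.4,-0.13,0],[0.4,-0.13,0],[0.4,-0.13,0],[0,0,0]], "rotation": [[0,0,0],[0,0,0],[0,0,0],[0,0,0],[0,0,0],[0,0,0],[0,0,0],[0,0,0],[0,0,0],[0,0,0],[0,0,0],[0,0,0]], "grip": [1,1,1,1,1,1,1,1,1,1,1,1]}}

```text
time: 7.6
ee_pos: [0.5223, -0.1771, 0.0534]
tcp_rot: [179.8, -15.2, -17.9]
wrist_force: [0.1, 0.1, 0.3]
opening: 0.0003
grasp_force: 0.0
```

Call:
{"api": "carry_out", "payload": {"linear": [[0.3,-0.1,0],[0.3,-0.1,0],[0.2,-0.07,0]], "rotation": [[0,0,0],[0,0,0],[0,0,0]], "grip": [1,1,1]}}

```text
time: 7.9
ee_pos: [0.5374, -0.1821, 0.0532]
tcp_rot: [179.9, -15.2, -17.9]
wrist_force: [-3.3, 1.7, 1.7]
opening: -0.0002
grasp_force: 1.6
```

Call:
{"api": "carry_out", "payload": {"linear": [[0.1,-0.03,0],[0.1,-0.03,0],[0.1,-0.03,0]], "rotation": [[0,0,0],[0,0,0],[0,0,0]], "grip": [1,1,1]}}

```text
time: 8.2
ee_pos: [0.5431, -0.1839, 0.0533]
tcp_rot: [179.8, -15.2, -17.9]
wrist_force: [-3.0, 0.4, 0.1]
opening: -0.0004
grasp_force: 1.6
```

Call:
{"api": "carry_out", "payload": {"linear": [[0.1,-0.03,0],[0.1,-0.03,0]], "rotation": [[0,0,0],[0,0,0]], "grip": [1,1]}}

```text
time: 8.4
ee_pos: [0.547, -0.1851, 0.0532]
tcp_rot: [179.8, -15.2, -17.9]
wrist_force: [-11.2, 2.9, 3.7]
opening: -0.0001
grasp_force: 5.6
```

Call:
{"api": "carry_out", "payload": {"linear": [[0.05,-0.015,0],[0,0,0]], "rotation": [[0,0,0],[0,0,0]], "grip": [1,1]}}

```text
time: 8.6
ee_pos: [0.547, -0.1851, 0.0529]
tcp_rot: [179.8, -15.0, -17.9]
wrist_force: [-10.8, 3.0, 3.7]
opening: 0.0
grasp_force: 4.8
```

Call:
{"api": "carry_out", "payload": {"linear": [[-0.7,0.23,0],[-0.8,0.26,0],[-0.8,0.26,0.3],[-0.8,0.26,0.8],[0,0,1],[0,0,1],[0,0,1],[0,0,1],[0,0,1],[0,0,1],[0,0,1],[0,0,1]], "rotation": [[0,0,0],[0,0,0],[0,0,0],[0,0,0],[0.15,0.45,0],[0.15,0.45,0],[0.15,0.45,0],[0.15,0.45,0],[0,0,0.8],[0,0,0.8],[0,0,0.8],[0,0,0.8]], "grip": [1,1,1,1,1,1,1,1,1,1,1,1]}}

```text
time: 9.8
ee_pos: [0.4868, -0.1654, 0.2364]
tcp_rot: [179.9, -0.1, 8.0]
wrist_force: [0.7, -0.5, 0.4]
opening: 0.0001
grasp_force: 0.0
```

Call:
{"api": "carry_out", "payload": {"linear": [[0,0,1],[0,0,1],[0,0,1],[0,0,1],[0,0,1],[0,0.3,1],[0,0.8,0.3],[0,0.8,0],[0,0.8,0],[0,0.8,0],[0,0.8,0],[0,0,0]], "rotation": [[0,0,0.8],[0,0,0.8],[0,0,0.8],[0,0,0.8],[0,0,0.8],[0,0,0.8],[0,0,0.8],[0,0,0.45],[0,0,0],[0,0,0],[0,0,0],[0,0,0]], "grip": [0.5,0,-0.5,-1,-1,-1,-1,-1,-1,-1,-1,-1]}}

```text
time: 11.0
ee_pos: [0.4866, -0.078, 0.3618]
tcp_rot: [179.9, -0.1, 56.2]
wrist_force: [0.3, 0.5, -0.1]
opening: 0.0855
grasp_force: 0.0
```

Run:
```python
from h import *
a=bot.camera("side");b=bot.camera("top")[200:380,210:450]
cv2.imwrite("pics/c3.png",np.hstack([cv2.resize(x,(400,300),interpolation=cv2.INTER_AREA) for x in(a[100:400,150:550],b)]))
o=bot.get_obs();print(P(o["ee_pos"]),o["ee_pos"],o["wrist_force"],o["tcp_rot"],o["q"],W(-.128,.2))
```

```text
[-0.20854317  0.08064507] [ 0.48648435 -0.0792586   0.36155411] [-0.41818989  0.10776152  0.55413993] [ 1.79928218e+02 -1.72075974e-02  5.61477625e+01] [-9.24539006e+00  1.84919363e+00  2.08413628e+01  1.08919741e+02
 -1.42443755e-02  1.14606849e+02] [0.59996816 0.00936548]
```

View pics/c3.png

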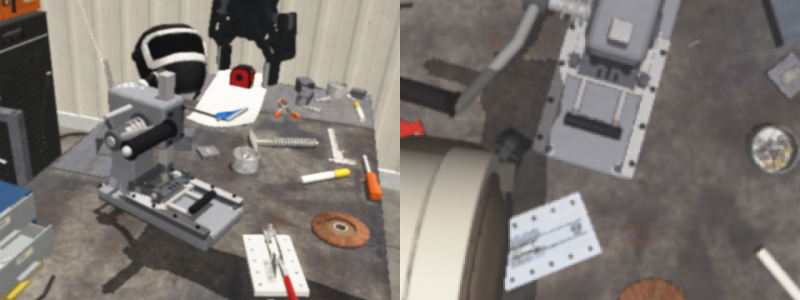

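The top crop shows the slide home, with the handle at about (593,122), and the cover shut. Now I go above the lever grip.

Call:
{"api": "carry_out", "payload": {"linear": [[0.8,0.6,0],[0.8,0.6,0],[0.8,0.6,0],[0.8,0.6,0],[0.8,0.65,0],[0.8,0.65,0],[0.85,0.7,0],[0,0,0],[0,0,-0.5],[0,0,0]], "rotation": [[0,0,0.66],[0,0,0.66],[0,0,0.66],[0,0,0],[0,0,0],[0,0,0],[0,0,0],[0,0,0],[0,0,0],[0,0,0]], "grip": [-1,-1,-1,-1,-1,-1,-1,-1,-1,-1]}}

```text
time: 12.1
ee_pos: [0.5989, 0.0079, 0.3503]
tcp_rot: [-179.9, 0.0, 71.9]
wrist_force: [-0.7, 0.2, -0.7]
opening: 0.0854
grasp_force: 0.0
```

Run:
```python
from h import *
a=bot.camera("side")[60:300,200:440]
cv2.imwrite("pics/c4.png",cv2.resize(a,(500,500),interpolation=2))
o=bot.get_obs();print(P(o["ee_pos"]),o["ee_pos"],o["tcp_rot"],o["q"])
```

```text
[-0.12875043  0.19827979] [0.59872289 0.00796136 0.3510016 ] [-1.79961434e+02  2.66877319e-02  7.19010116e+01] [ 7.67743938e-01  1.71253865e+01  3.70608479e+01  1.09980586e+02
 -1.27827658e-02  1.08866746e+02]
```

View pics/c4.png

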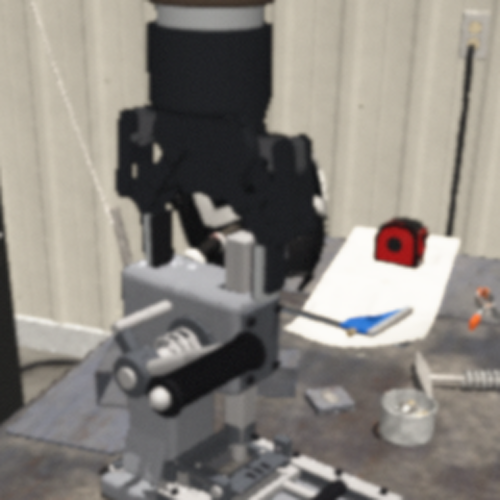

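The open fingers straddle the bar (tips at (150,265) and (265,290), bar at about (215,370)). I lower and grip.

Call:
{"api": "carry_out", "payload": {"linear": [[0,0,-0.6],[0,0,-0.8],[0,0,-0.8],[0,0,-0.8],[0,0,-0.6],[0,0,-0.3],[0,0,0],[0,0,0],[0,0,0],[0,0,0],[0,0,0],[0,0,0]], "rotation": [[0,0,0],[0,0,0],[0,0,0],[0,0,0],[0,0,0],[0,0,0],[0,0,0],[0,0,0],[0,0,0],[0,0,0],[0,0,0],[0,0,0]], "grip": [-1,-1,-1,-1,-1,-1,-1,1,1,1,1,1], "grip_force": 40}}

```text
time: 13.35
ee_pos: [0.6002, 0.0086, 0.2733]
tcp_rot: [179.9, -0.0, 71.9]
wrist_force: [7.5, -1.5, -2.2]
opening: 0.0249
grasp_force: 40.9
```

Call:
{"api": "carry_out", "payload": {"linear": [[-0.19,0.06,-0.4],[-0.18,0.06,-0.41],[-0.15,0.05,-0.42],[-0.14,0.05,-0.43],[-0.11,0.03,-0.43],[-0.1,0.03,-0.44],[-0.07,0.02,-0.44],[-0.06,0.02,-0.45],[-0.03,0.01,-0.45],[-0.01,0,-0.45],[0.01,0,-0.45],[0.03,-0.01,-0.45]], "rotation": [[0,0,0],[0,0,0],[0,0,0],[0,0,0],[0,0,0],[0,0,0],[0,0,0],[0,0,0],[0,0,0],[0,0,0],[0,0,0],[0,0,0]], "grip": [1,1,1,1,1,1,1,1,1,1,1,1]}}

```text
time: 14.55
ee_pos: [0.5803, 0.015, 0.1708]
tcp_rot: [179.7, -0.0, 71.9]
wrist_force: [1.3, -1.4, 11.7]
opening: 0.0245
grasp_force: 46.7
```

Call:
{"api": "carry_out", "payload": {"linear": [[0.06,-0.02,-0.44],[0.07,-0.02,-0.44],[0.1,-0.03,-0.44],[0.11,-0.04,-0.43],[0.14,-0.05,-0.43],[0.15,-0.05,-0.42],[0.18,-0.06,-0.41],[0.19,-0.06,-0.4],[0,0,0]], "rotation": [[0,0,0],[0,0,0],[0,0,0],[0,0,0],[0,0,0],[0,0,0],[0,0,0],[0,0,0],[0,0,0]], "grip": [1,1,1,1,1,1,1,1,1]}}

```text
time: 15.45
ee_pos: [0.5969, 0.0097, 0.0995]
tcp_rot: [-179.7, -0.0, 72.0]
wrist_force: [-12.9, 6.6, 3.5]
opening: 0.0251
grasp_force: 51.5
```

Call:
{"api": "carry_out", "payload": {"linear": [[0.05,-0.02,-0.2],[0.05,-0.02,-0.2],[0,0,0]], "rotation": [[0,0,0],[0,0,0],[0,0,0]], "grip": [1,1,1]}}

```text
time: 15.75
ee_pos: [0.5999, 0.0087, 0.0931]
tcp_rot: [-179.9, -0.0, 72.0]
wrist_force: [-11.1, 4.5, 8.6]
opening: 0.0245
grasp_force: 52.1
```

Call:
{"api": "carry_out", "payload": {"linear": [[0,0,-0.1],[0.02,0,-0.1],[0,0,0]], "rotation": [[0,0,0],[0,0,0],[0,0,0]], "grip": [1,1,1]}}

```text
time: 16.05
ee_pos: [0.6014, 0.0082, 0.0901]
tcp_rot: [180.0, -0.0, 72.0]
wrist_force: [-6.0, 1.4, 9.3]
opening: 0.0246
grasp_force: 52.5
```

Call:
{"api": "carry_out", "payload": {"linear": [[0.03,0,-0.1],[0.03,0,-0.1],[0,0,0]], "rotation": [[0,0,0],[0,0,0],[0,0,0]], "grip": [1,1,1]}}

```text
time: 16.35
ee_pos: [0.6032, 0.0077, 0.0866]
tcp_rot: [179.9, -0.0, 72.0]
wrist_force: [-4.6, -1.1, 11.4]
opening: 0.0249
grasp_force: 52.9
```

Call:
{"api": "carry_out", "payload": {"linear": [[0.03,0,-0.15],[0.03,0,-0.15],[0,0,0]], "rotation": [[0,0,0],[0,0,0],[0,0,0]], "grip": [1,1,1]}}

```text
time: 16.65
ee_pos: [0.6054, 0.007, 0.0825]
tcp_rot: [179.7, -0.0, 71.9]
wrist_force: [-4.0, -5.1, 19.8]
opening: 0.0248
grasp_force: 53.8
```

Run:
```python
from h import *
a=bot.camera("side")[190:390,210:410]
im=cv2.resize(a,(600,600),interpolation=2)
for i in np.arange(.9,1.11,.05):
    x=30-180*np.cos(.5-i);z=200+180*np.sin(.5-i)
    u,v=proj("side",[*W(x/1e3,.25),z/1e3]);cv2.circle(im,(int((u-210)*3),int((v-190)*3)),2,(0,255,0) if abs(i-1.05)<.01 else (0,0,255),-1)
cv2.imwrite("pics/c5.png",im)
```

```text
(no output)
```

View pics/c5.png

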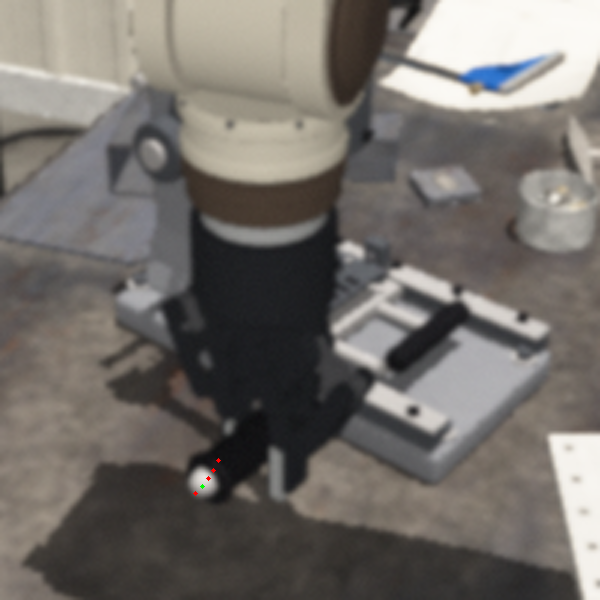

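The knob at (203,483) coincides with the predicted point for 1.05 rad, and the force has risen above the spring's. I press a touch more, hold, then ease up along the arc.

Call:
{"api": "carry_out", "payload": {"linear": [[0.02,0,-0.15],[0,0,-0.1],[0,0,0],[0,0,0]], "rotation": [[0,0,0],[0,0,0],[0,0,0],[0,0,0]], "grip": [1,1,1,1]}}

```text
time: 17.1
ee_pos: [0.606, 0.0069, 0.0815]
tcp_rot: [179.5, -0.1, 71.9]
wrist_force: [-15.9, -5.7, 46.6]
opening: 0.0248
grasp_force: 55.9
```

Call:
{"api": "carry_out", "payload": {"linear": [[-0.03,0,0.2],[-0.1,0.03,0.2],[-0.1,0.04,0.2],[-0.19,0.06,0.4],[-0.18,0.06,0.41],[-0.15,0.05,0.42],[-0.14,0.05,0.43],[-0.11,0.04,0.43],[-0.1,0.03,0.44],[-0.07,0.02,0.44],[-0.06,0.02,0.44],[0,0,0]], "rotation": [[0,0,0],[0,0,0],[0,0,0],[0,0,0],[0,0,0],[0,0,0],[0,0,0],[0,0,0],[0,0,0],[0,0,0],[0,0,0],[0,0,0]], "grip": [1,1,1,1,1,1,1,1,1,1,1,1]}}

```text
time: 18.3
ee_pos: [0.5804, 0.0151, 0.1562]
tcp_rot: [179.8, 0.0, 71.9]
wrist_force: [1.0, -5.5, 5.2]
opening: 0.0251
grasp_force: 43.0
```

Call:
{"api": "carry_out", "payload": {"linear": [[-0.03,0.01,0.45],[-0.01,0,0.45],[0.01,0,0.45],[0.03,-0.01,0.45],[0.06,-0.02,0.45],[0.07,-0.02,0.44],[0.1,-0.03,0.44],[0.11,-0.03,0.43],[0.14,-0.05,0.43],[0.15,-0.05,0.42],[0,0,0]], "rotation": [[0,0,0],[0,0,0],[0,0,0],[0,0,0],[0,0,0],[0,0,0],[0,0,0],[0,0,0],[0,0,0],[0,0,0],[0,0,0]], "grip": [1,1,1,1,1,1,1,1,1,1,1]}}

```text
time: 19.4
ee_pos: [0.5965, 0.0099, 0.2423]
tcp_rot: [179.5, 0.1, 71.9]
wrist_force: [24.4, -9.7, -10.0]
opening: 0.0224
grasp_force: 32.6
```

Run:
```python
from h import *
a=bot.camera("side")[120:320,200:400]
im=cv2.resize(a,(600,600),interpolation=2)
for i in np.arange(0,.41,.1):
    x=30-180*np.cos(.5-i);z=200+180*np.sin(.5-i)
    u,v=proj("side",[*W(x/1e3,.25),z/1e3]);cv2.circle(im,(int((u-200)*3),int((v-120)*3)),2,(0,255,0) if i<.01 else (0,0,255),-1)
cv2.imwrite("pics/c6.png",im)
```

```text
(no output)
```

View pics/c6.png

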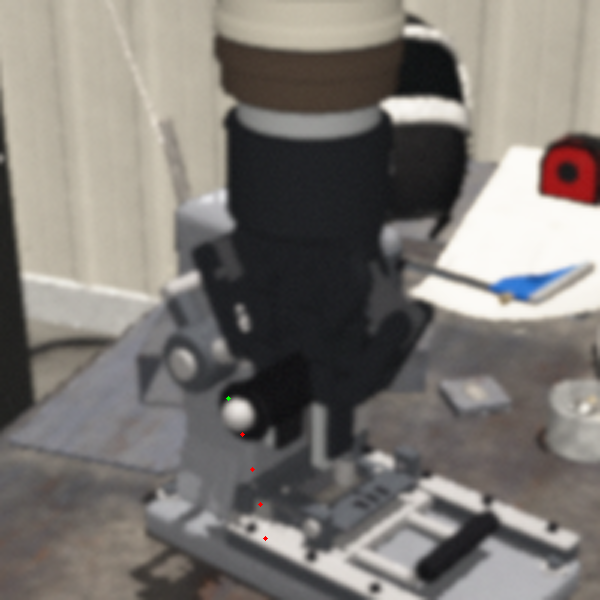

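The knob at (238,413) is near, but not quite at, the top-stop point (228,398), so the lever is at about 0.04 rad. The bar has also slid up between the fingers. I ease gently further.

Call:
{"api": "carry_out", "payload": {"linear": [[0.08,-0.03,0.08],[0.08,-0.03,0.08],[0.08,-0.03,0.08],[0,0,0]], "rotation": [[0,0,0],[0,0,0],[0,0,0],[0,0,0]], "grip": [1,1,1,1]}}

```text
time: 19.85
ee_pos: [0.5985, 0.0092, 0.2465]
tcp_rot: [179.9, 0.0, 71.9]
wrist_force: [9.1, -5.0, -3.8]
opening: 0.0219
grasp_force: 30.9
```

Call:
{"api": "carry_out", "payload": {"linear": [[0.06,-0.02,0.1],[0.05,-0.02,0.1],[0.05,-0.02,0.1],[0,0,0]], "rotation": [[0,0,0],[0,0,0],[0,0,0],[0,0,0]], "grip": [1,1,1,1]}}

```text
time: 20.25
ee_pos: [0.6008, 0.0085, 0.2511]
tcp_rot: [-179.9, 0.1, 71.9]
wrist_force: [6.1, -3.2, -9.5]
opening: 0.0219
grasp_force: 31.1
```

```bash
cat > k.py <<'E'
from h import *
import sys
def knob(im):
    g=cv2.cvtColor(im,cv2.COLOR_BGR2GRAY)[235:280,262:300]
    m=(g>150).astype(np.uint8);_,L,S,c=cv2.connectedComponentsWithStats(m);i=1+S[1:,4].argmax();return S[i,4],np.round(c[i]+[262,235],2)
if __name__=="__main__":
    print("initial",knob(cv2.imread("pics/side0.png")),"now",knob(bot.camera("side")))
    for q in(0,.03,.06,.1):print(q,np.round(proj("side",[*W(.03-.18*np.cos(.5-q),.25),.2+.18*np.sin(.5-q)]),1))
E
python3 k.py
```

```text
initial (np.int32(49), array([276.31, 249.78])) now (np.int32(54), array([276.28, 249.87]))
0 [276.3 252.8]
0.03 [277.7 256.4]
0.06 [279. 260.]
0.1 [280.7 264.8]
```

The knob is back at its initial pixel, so the lever is at the top stop. I release and lift away.

Call:
{"api": "carry_out", "payload": {"linear": [[0,0,0],[0,0,0],[0,0,0],[0,0,0],[0,0,0],[0,0,0.3],[0,0,0.6],[0,0,0.8],[0,0,0.8],[0,0,0.8],[0,0,0.8],[0,0,0.8]], "rotation": [[0,0,0],[0,0,0],[0,0,0],[0,0,0],[0,0,0],[0,0,0],[0,0,0],[0,0,0],[0,0,0],[0,0,0],[0,0,0],[0,0,0]], "grip": [-1,-1,-1,-1,-1,-1,-1,-1,-1,-1,-1,-1]}}

```text
time: 21.5
ee_pos: [0.6001, 0.0089, 0.3521]
tcp_rot: [180.0, -0.0, 71.9]
wrist_force: [0.2, -0.1, -1.2]
opening: 0.0851
grasp_force: 0.0
```

Call:
{"api": "carry_out", "payload": {"linear": [[0,0,0.8],[-0.8,0,0.3],[-0.8,0,0],[-0.8,0,0],[-0.8,0,0],[-0.8,0,0],[-0.8,0,0],[-0.8,0,0],[-0.8,0,0],[-0.8,0,0],[-0.8,0,0],[0,0,0]], "rotation": [[0,0,0],[0,0,0],[0,0,0],[0,0,0],[0,0,0],[0,0,0],[0,0,0],[0,0,0],[0,0,0],[0,0,0],[0,0,0],[0,0,0]], "grip": [-1,-1,-1,-1,-1,-1,-1,-1,-1,-1,-1,-1]}}

```text
time: 22.7
ee_pos: [0.4389, 0.0089, 0.3744]
tcp_rot: [179.9, -0.0, 72.0]
wrist_force: [-0.3, -0.2, -0.1]
opening: 0.085
grasp_force: 0.0
```

```bash
python3 k.py
python3 - <<'E'
from h import *
a=bot.camera("side")[160:360,200:440];b=bot.camera("top")[140:340,180:420]
cv2.imwrite("pics/c7.png",np.hstack([cv2.resize(x,(400,333),interpolation=2) for x in(a,b)]))
E
```

```text
initial (np.int32(49), array([276.31, 249.78])) now (np.int32(56), array([276.25, 249.8 ]))
0 [276.3 252.8]
0.03 [277.7 256.4]
0.06 [279. 260.]
0.1 [280.7 264.8]
```

View pics/c7.png

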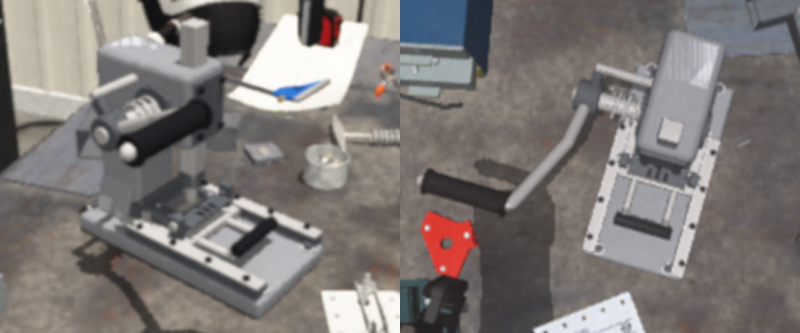

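The lever is up, the cover is shut, the slide is in and the bystanders are untouched. The handle is at about (643,224). I check the slide travel and hand in.

Run:
```python
from h import *
im=bot.camera("top");a,b,c,d=305,262,350,288
g=im[b:d,a:c].max(2);m=(g<int(g.min())+22).astype(np.uint8)
_,L,S,_=cv2.connectedComponentsWithStats(m);i=1+S[1:,4].argmax()
r=cv2.minAreaRect((np.argwhere(L==i)[:,::-1]+[a,b]).astype(np.float32));w=onz("top",*r[0],.053)
t=P(w)[0]-P([.4665,-.1590])[0];print(r,"travel",t)
if t>.1025: print(bot.job_done())
```

```text
((325.2924499511719, 275.2264099121094), (33.65333557128906, 6.593306064605713), 15.945395469665527) travel 0.10414399722872321
the job is handed in; nothing more can be done
None
```

The coupon should be marked and the job is handed in. The cover is snapped shut, the slide is home (about 104 mm of travel measured, against 105) and the lever went to its bottom stop. I eased the lever back up by hand; the bar slid within the fingers on the way but stayed between them, and it now rests at its top stop. I didn't see the mark itself.

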